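# Square a notched plate on the welding fixture

### The arm

A 6-joint arm with a two-finger parallel gripper is mounted at the origin on the work surface. World frame = base frame: x ahead of the robot, y to its left, z up, the work surface at z = 0. Lengths are in m, angles in rad, forces in N, time in s.
With the tool pointing down it reaches from about 0.3 to 1 m from the base axis. Payload 5.1 kg.
Tool frame: the origin (TCP) lies at the very end of the fingers, on their centre line; the grasp point (between the pads) lies robot.grip_depth behind it (robot.grip_depth is the distance from the TCP to the grasp point, in m); z points along the fingers, x is the direction in which the jaws open and shut, and the axes are right-handed (so a half turn about z gives the same grasp; the last joint's range is limited). The gripper opens to 95 mm and grips with 3 to 60 N. Pads are 20 mm wide; open, the fingers measure 119 mm over their backs; the gripper's body (75 mm by 180 mm) begins 59 mm behind the grasp point.
Start: joints at [-1.2, 0.124, 1.65, -0, 1.367, -0.083], TCP at [0.285, -0.584, 0.215] pointing down, gripper open.
Joint ranges: [-2.61, 2.61], [-1.02, 2.33], [0.03, 2.71], [-1.35, 4.49], [0.32, 2.68], [-2.91, 2.91]. Speed limits (rad/s): [2.57, 2.57, 3.14, 3.14, 3.14, 3.14].

### API

Orientations are given as a rotation vector (axis times angle).
In Python, from plant import robot gives the robot as it stands.
- The arm moves only by the tool servo_tool, never from a script. Its argument "increments" is a list of rows, each a list of 3 entries, a list of its own where there are three numbers: the shift along the tool's x, y, z in m, then the turn, a rotation vector about the tool's x, y, z in degrees, then the closure in counts, from 0 (fully open) to 255 (shut). A call has 1 to 12 rows; each row shifts and turns the pose as measured when the row begins, along the tool's axes as they then stand; what a row does not reach is not made up. A row lasts 1/8 s, in which the tool goes at most 62.5 mm and 10.7 degrees, less where a joint would pass 70% of its speed; a pose out of reach is approached as far as the arm can. A call with a gripper value outside its range is refused whole. The fingers move at their own pace and stop on an object; "newtons" is the grip in N (left out, the last holds). Time passes only in rows, so rows that do not move let the fingers close. It gives the time, the measured TCP pose, the force and the opening at its end, in the units of the state.
- robot.observe(): the state, without advancing time (a new reading comes with each control period).
- robot.snapshot(name): name is "side" or "top" or "wrist"; returns a dict with "image" (420x560x3 uint8, red, green, blue), "fov_y" (degrees; the focal length in pixels is half the picture's height over the tangent of half this angle, whatever the lens; pixels are square), "cx", "cy" (the principal point, pixels), "pose" (4x4, takes a point from camera to world coordinates). Camera axes: x right, y down, z forward; pixel columns grow to the right and rows downward; lengths in m; the calibration is good to about 2 mm. The wrist camera is an equidistant fisheye: a pixel r from the principal point sees the ray r / f radians off the axis. A picture is of the moment at which its call begins. There is no depth.
- robot.finish_job(): hands the job in, once; it reports no verdict.
The state is a dict: "time": time; "q": joint angles; "dq": joint speeds; "joint_efforts": joint torques, N m; "tool_pos": TCP position; "orientation": TCP orientation; "wrist_force": force on the tool from outside, world axes, zero at the start; "moment": the same for the moment, N m; "gripper_width": finger opening in m.
Only numpy, scipy, OpenCV 4.12 (cv2) and the standard library are available. Lean on these libraries where they do the work, as an engineer would, in place of code of your own. Each camera call takes 0.05 s, during which the arm holds its last target.

### The job

Locate the loose aluminium plate on the welding fixture: slide it lengthwise until the slot at its corner bears on the round peg, then push its free near corner so that it turns in place about the peg until its far edge meets the stop screw, and press it there firmly (10 to 15 N) for about a second. Then push the sliding toe up against that corner, as firmly and as long, so that the toe pins the plate against the screw with the slot still home on the peg, and leave it so, flat on the bed. The stop screw is set a little differently each time, so go by feel; never push with more than 25 N, and leave the other things on the bench where they are.

Things in the scene. Friction and masses are not known exactly. Their poses are not given: they have to be found in the camera images.
- fixture: Blue painted steel bed fixed to the bench, 270 x 360 x 12 mm (its x -165 to +105, y -160 to +200 mm). Origin on its underside, top 12 mm above. Its x points away from the robot (turned up to 15 degrees), y left, z up. With the plate located, plate's origin is on the peg's axis and its axes are parallel to these within 3 degrees, as the stop screw is set.
- peg: Fixed upright round steel peg, diameter 16 mm, 22 mm tall, on the bed at x -25, y -60 mm of the fixture. Origin at its foot on the bed.
- stop_block: Fixed block 26 x 44 x 24 mm on the bed at x 82, y 35 mm of the fixture, beyond the plate's far edge. Origin: centre of its underside; axes as the fixture's. A rigid stop screw, diameter 10 mm, axis 5.5 mm above the bed, sticks out of it towards -x. Its tip is set anywhere from x 45.5 to 54.5 mm of the fixture (y 35); the setting is not measured.
- plate: Loose aluminium plate 100 x 134 x 8 mm, 0.25 to 0.36 kg. In its frame it spans x -25 to 75, y -9 to 125 mm; its origin is where the peg's axis comes, on the underside. By its near right corner an 18 mm slot with a 32 mm flared mouth opens towards -y, its floor at y 8. Starts 14 to 26 degrees anticlockwise of located, left end nearer the robot, the slot 8 to 16 mm short of the peg (along -y).
- plate_corner (a point): The plate's near left corner (x -25, y 125 mm in the plate's frame), half-way up its thickness: the free corner, to be pushed on the near long edge beside it, away from the robot.
- plate_edge (a point): Point on the plate's far long edge (x 75, y 95 mm in the plate's frame), half-way up, that meets the stop screw's tip.
- toe (a joint): Travel of the toe, m: 0 fully back (starts 0 to 0.008), 0.034 to 0.046 when its nose meets the located plate's corner, 0.050 end of travel. The toe is a steel bar 75 x 18 x 13 mm on the bed's near left, sliding along x +0.866, y -0.5 of the fixture towards the plate's near left corner. Friction about 2.5 N, no spring; stays where left.
- toe_nose (a point): Centre of the toe's flat front face (18 mm wide, square to the slide), 4 mm above the bed.
- toe_knob (a point): Centre of the upright round steel knob on the toe, diameter 20 mm, from 14 to 36 mm above the bed, 35 mm behind the nose; this point is 25 mm above the bed. The toe can be pushed along by it.
- wrench: Loose wrench lying on the bench to the right; leave alone.
- tin: Loose aluminium can, 70 mm in diameter and 100 mm tall, on the bench to the left; leave alone.
- angle: Loose piece of angle iron, 120 mm long, 60 mm tall, on the bench to the left; leave alone.
Mind the look-alikes: they are no part of the job. Of the things shaped like the plate, the aluminium one is meant.

How it is judged:
On the way, in this order (a step that is already met when the one before it is completed fails the run):
1. the plate bears on the peg (over 1 N), toe still back (contact force between plate and peg above 1 N and value of joint toe below 0.02 m), for 0.1 s.
2. the plate, turned about the peg, is pressed on the stop screw with over 5 N, toe still back (contact force between plate and stop_block above 5 N and horizontal distance between plate and peg below 0.006 m and value of joint toe below 0.02 m), for 0.3 s.
3. the toe, and not the fingers, presses the plate on the stop screw (over 2 N) (contact force between plate and stop_block above 2 N and contact force between the fingers and plate below 0.1 N and value of joint toe above 0.03 m and horizontal distance between toe_nose and plate_corner below 0.008 m), for 0.3 s.
At the end, for the whole second after the job is handed in: The plate lies flat and still, its slot on the peg (plate origin within 4 mm of the peg's axis), its far edge still bearing on the stop screw (over 0.3 N) and within 6.5 mm of the middle setting (the screw itself varies by 4.5 mm), and the toe's nose within 8 mm of the plate's near left corner (horizontal distance between plate and peg below 0.004 m and x of plate_edge in the frame of fixture between 0.0435 and 0.0565 m and contact force between plate and stop_block above 0.3 N and angle between plate's own z axis and vertical below 0.03 rad and horizontal distance between toe_nose and plate_corner below 0.008 m and linear speed of plate below 0.01 m/s and value of joint toe above 0.03 m); the robot touches nothing.
It fails at once if the plate is pushed by the fingers with over 30 N (contact force between the fingers and plate above 30 N).
It fails at once if the plate is driven on the peg with over 35 N (contact force between plate and peg above 35 N).
It fails at once if the plate is driven on the stop with over 35 N (contact force between plate and stop_block above 35 N).
It fails at once if the wrench, tin or angle iron is moved by over 15 mm (distance of any of wrench, tin, angle from where it was at the start of the episode above 0.015 m).
It also fails if it takes over 67 s, if anything falls off the work surface, if the arm or the gripper's body presses on something with over 40 N, if the wrist force passes 120 N, or if a joint passes its speed limit or range.

## Working session

There is one attempt and no reset: what is moved stays moved. The work goes in short steps, Python scripts to look and compute and a tool call to move; the robot and the scene stay as the last step left them, time stands still between calls to the robot, and variables do not carry over. Pictures are saved under pics/ and viewed, and the job is handed in when it is done.

Besides the shell and the picture viewer there is one more tool, called by a JSON object that holds its "method" and its "body", one argument or row to a line. servo_tool: Moves the arm, as the interface text tells. Its arguments: {"type":"object","properties":{"increments":{"type":"array","items":{"type":"array"}},"newtons":{"type":"number"}},"required":["increments"]}

```bash
mkdir -p pics; ls; cat > h.py <<'E'
import numpy as np,cv2
from plant import robot
def snap(n,f):
    s=robot.snapshot(n); cv2.imwrite('pics/'+f,cv2.cvtColor(s['image'],cv2.COLOR_RGB2BGR)); 
    np.savez('pics/'+f+'.npz',**{k:np.array(v) for k,v in s.items()}); return s
E
python3 - <<'E'
from h import *
print(robot.observe(), robot.grip_depth)
for n in ['top','side','wrist']:
    s=snap(n,n+'0.png'); print(n,s['fov_y'],s['cx'],s['cy'],np.round(s['pose'],3).tolist())
E
```

```text
pics
{'time': 0.0, 'q': array([-1.19960806e+00,  1.24486848e-01,  1.65167216e+00, -1.11495880e-05,
        1.36748489e+00, -8.26169833e-02]), 'dq': array([ 0.00215205,  0.0004029 , -0.00077297, -0.0010992 ,  0.00072463,
       -0.00055398]), 'joint_efforts': array([-2.41310518e-03, -4.17608178e+01, -3.59932494e+01,  7.73627241e-02,
        4.91661660e-02, -1.64223625e-04]), 'tool_pos': array([ 0.2846807 , -0.58363064,  0.21339995]), 'orientation': array([-2.66320601e+00,  1.66411525e+00,  2.59152423e-03]), 'wrist_force': array([ 0.10923464,  0.07234562, -0.45771286]), 'moment': array([0.01636643, 0.03703551, 0.00473373]), 'gripper_width': 0.09494552066199985} 0.0188
top 54.68345735705541 270.5752854035617 205.85293024645117 [[-0.013, -0.986, 0.167, 0.317], [-1.0, 0.015, 0.014, -0.048], [-0.017, -0.167, -0.986, 0.996], [0.0, 0.0, 0.0, 1.0]]
side 46.764815384734874 278.2812579493059 207.80486998882287 [[-0.853, -0.386, 0.35, -0.013], [-0.521, 0.64, -0.565, 0.749], [-0.006, -0.665, -0.747, 1.124], [0.0, 0.0, 0.0, 1.0]]
wrist 65.70646984690485 285.2356522439516 213.36190924475443 [[0.438, -0.867, -0.238, 0.352], [-0.899, -0.422, -0.114, -0.552], [-0.001, 0.264, -0.965, 0.383], [0.0, 0.0, 0.0, 1.0]]
```

View pics/top0.png

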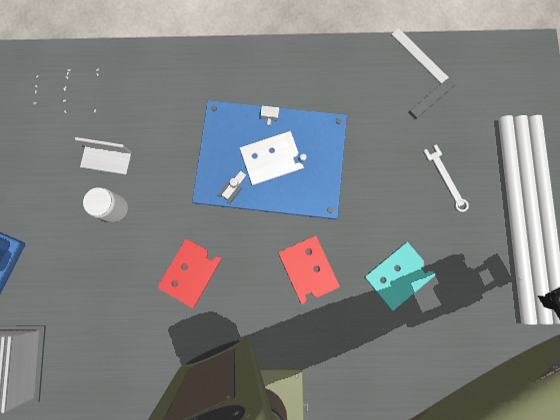

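View pics/side0.png

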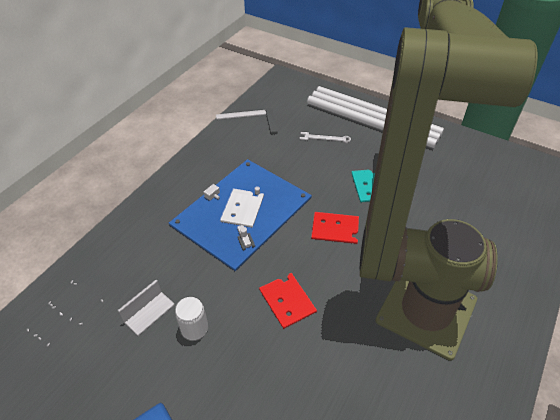

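```bash
python3 - <<'E'
import cv2
i=cv2.imread('pics/top0.png'); cv2.imwrite('pics/topcrop.png',cv2.resize(i[80:300,130:430],None,fx=2.6,fy=2.6,interpolation=cv2.INTER_CUBIC))
E
```

```text
(no output)
```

View pics/topcrop.png

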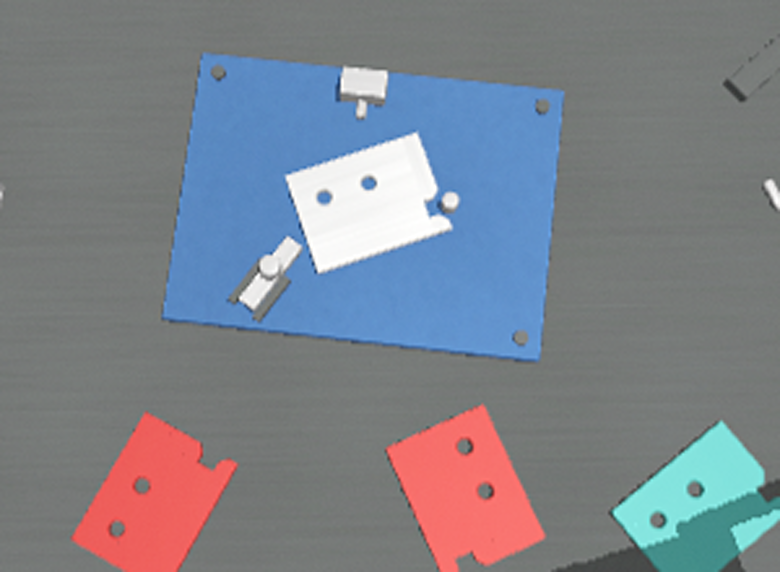

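Four shapes look like the plate: red at (190,273), red at (310,270), teal at (400,275), and bare aluminium on the blue bed at (272,158). The last one is meant: it is the only bare-metal one, it lies on the fixture, and its slot faces the peg at (303,157). The crop confirms this. The stop block is at (269,113) and the toe at (232,186). Next I measure.

```bash
cat >> h.py <<'E'
def load(f):
    d=np.load('pics/'+f+'.npz'); return {k:d[k] for k in d.files}
def ray(s,px,z):
    px=np.atleast_2d(px).astype(float); f=210/np.tan(np.radians(float(s['fov_y']))/2)
    d=np.c_[(px-[float(s['cx']),float(s['cy'])])/f,np.ones(len(px))]@s['pose'][:3,:3].T
    o=s['pose'][:3,3]; return (o+d*((z-o[2])/d[:,2])[:,None])[:,:2]
def proj(s,P):
    P=np.atleast_2d(P); c=(P-s['pose'][:3,3])@s['pose'][:3,:3]; f=210/np.tan(np.radians(float(s['fov_y']))/2)
    return c[:,:2]/c[:,2:]*f+[float(s['cx']),float(s['cy'])]
def biggest(m): 
    return max(cv2.findContours(m.astype(np.uint8),cv2.RETR_EXTERNAL,cv2.CHAIN_APPROX_NONE)[0],key=cv2.contourArea)
def fixture(s,box):
    hsv=cv2.cvtColor(s['image'],cv2.COLOR_RGB2HSV); m=cv2.inRange(hsv,(100,120,60),(120,255,255))
    k=np.zeros_like(m); x0,y0,x1,y1=box; k[y0:y1,x0:x1]=255
    c=biggest(m&k); w=ray(s,c.reshape(-1,2),0.012)
    return cv2.minAreaRect((w*1000).astype(np.float32)),c
def whites(s,box):
    hsv=cv2.cvtColor(s['image'],cv2.COLOR_RGB2HSV); m=cv2.inRange(hsv,(0,0,140),(180,70,255))
    k=np.zeros_like(m); x0,y0,x1,y1=box; k[y0:y1,x0:x1]=255
    return m&k
E
python3 - <<'E'
from h import *
for f,box in [('top0.png',(185,90,355,225)),('side0.png',(160,150,320,275))]:
    s=load(f); r,c=fixture(s,box); print(f,r); print(np.round(cv2.boxPoints(r)))
    m=whites(s,box)
    for k in cv2.findContours(m,cv2.RETR_EXTERNAL,cv2.CHAIN_APPROX_NONE)[0]:
        a=cv2.contourArea(k)
        if a<15: continue
        z=0.020 if a>500 else 0.036
        w=(ray(s,k.reshape(-1,2),z)*1000).astype(np.float32)
        print(a,k.reshape(-1,2).mean(0).round(1),cv2.minAreaRect(w),np.round(cv2.boxPoints(cv2.minAreaRect(w))).tolist())
E
```

```text
top0.png ((606.010498046875, -34.59637451171875), (358.5297546386719, 269.56451416015625), 82.58169555664062)
[[ 449. -195.]
 [ 717. -230.]
 [ 763.  126.]
 [ 496.  161.]]
227.5 [233.8 184.3] ((534.9945068359375, 56.231842041015625), (26.682727813720703, 75.41560363769531), 53.397613525390625) [[497.0, 68.0], [557.0, 23.0], [573.0, 44.0], [513.0, 89.0]]
28.5 [302.9 156.8] ((598.5618896484375, -115.0105972290039), (14.65196704864502, 17.72280502319336), 88.57247161865234) [[590.0, -122.0], [607.0, -123.0], [608.0, -108.0], [590.0, -107.0]]
2061.0 [271.9 157.7] ((605.2487182617188, -36.91564178466797), (103.35096740722656, 135.77264404296875), 17.93560218811035) [[535.0, 12.0], [577.0, -117.0], [675.0, -86.0], [634.0, 44.0]]
17.0 [268.5 121.4] ((693.9363403320312, -31.818038940429688), (7.465471267700195, 15.716556549072266), 89.27913665771484) [[686.0, -35.0], [702.0, -36.0], [702.0, -28.0], [686.0, -28.0]]
166.0 [269.5 111.1] ((719.8856201171875, -34.850730895996094), (44.55553436279297, 28.57122802734375), 82.86894226074219) [[703.0, -55.0], [731.0, -59.0], [737.0, -15.0], [708.0, -1
[... 214 characters left out ...]
6, 77.50787353515625), (18.19806480407715, 32.44679641723633), 54.890804290771484) [[493.0, 79.0], [520.0, 61.0], [530.0, 76.0], [504.0, 94.0]]
1068.5 [242.2 210.1] ((597.535400390625, -20.56146240234375), (101.1205062866211, 166.18597412109375), 17.629804611206055) [[524.0, 43.0], [575.0, -115.0], [671.0, -84.0], [621.0, 74.0]]
79.0 [211.  189.3] ((716.90185546875, -32.12926483154297), (44.52333068847656, 27.89287757873535), 81.97544860839844) [[700.0, -52.0], [728.0, -56.0], [734.0, -12.0], [706.0, -8.0]]
152.0 [166.4 155.6] ((922.2426147460938, -79.55065155029297), (63.107154846191406, 83.85968780517578), 40.62406921386719) [[871.0, -68.0], [926.0, -132.0], [973.0, -91.0], [919.0, -27.0]]
```

```bash
cat >> h.py <<'E'
from scipy.spatial.transform import Rotation as Rn
O=np.array([632.5,-57.5]); YAW=np.radians(-7.4)
def R2(a): return np.array([[np.cos(a),-np.sin(a)],[np.sin(a),np.cos(a)]])
def fx(p): return O+R2(YAW)@np.array(p,float)
def st():
    o=robot.observe(); R=Rn.from_rotvec(o['orientation']).as_matrix()
    print('t',round(o['time'],2),'p',np.round(o['tool_pos']*1000,1),'F',np.round(o['wrist_force'],1),'w',round(o['gripper_width'],4),'xaxis yaw',round(float(np.degrees(np.arctan2(R[1,0],R[0,0]))),1),'yaxis yaw',round(float(np.degrees(np.arctan2(R[1,1],R[0,1]))),1),'tilt',np.round(R[:2,2],4))
    return o,R
def mv(dx,dy,dz):  # world mm -> tool mm
    o,R=st(); print('tool mm',np.round(R.T@np.array([dx,dy,dz]),1))
def to(x,y,z):
    o,R=st(); print('tool mm to',(x,y,z),np.round(R.T@(np.array([x,y,z])-o['tool_pos']*1000),1))
E
python3 - <<'E'
from h import *
s=load('top0.png')
print('peg exp',fx((-25,-60)),'stop',fx((82,35)))
print('knob',ray(s,[233.5,182.3],.048)*1000,'nose top',ray(s,[242.7,173.5],.025)*1000)
s2=load('side0.png'); i=s2['image'][170:270,180:300]
cv2.imwrite('pics/sidecrop.png',cv2.resize(i[:,:,::-1],None,fx=6,fy=6,interpolation=cv2.INTER_CUBIC))
k=np.array([0,0,0.]); 
for p in [((-25,-60),34)]: print(proj(s2,[*(fx(p[0])/1000),.034]),proj(s,[*(fx(p[0])/1000),.034]))
to(591,60,90)
E
```

```text
peg exp [ 599.98048515 -113.78037983] stop [718.3248812  -33.35274824]
knob [[536.49488843  53.6431846 ]] nose top [[563.63156196  33.49229933]]
[[256.83629025 187.45079736]] [[302.4329634  157.16596281]]
t 0.15 p [ 284.8 -583.7  213.7] F [ 0.2  0.8 -0.2] w 0.095 xaxis yaw -64.0 yaxis yaw -154.0 tilt [-0.0006  0.0015]
tool mm to (591, 60, 90) [-444.1 -557.4  124.5]
```

View pics/sidecrop.png

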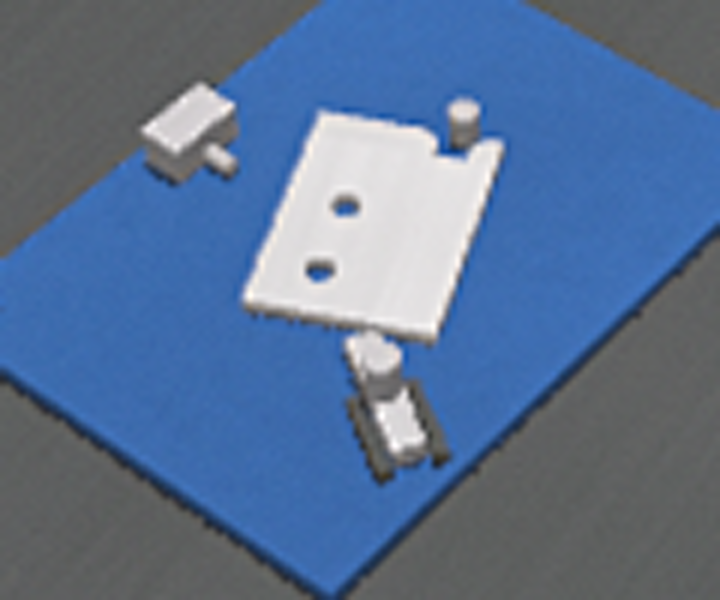

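{"method": "servo_tool", "body": {
  "increments": [
    [[-0.036,-0.046,0],[0,0,0.7],255],
    [[-0.036,-0.046,0],[0,0,0.7],255],
    [[-0.036,-0.046,0],[0,0,0.7],255],
    [[-0.036,-0.046,0],[0,0,0.7],255],
    [[-0.036,-0.046,0],[0,0,0.7],255],
    [[-0.036,-0.046,0],[0,0,0.7],255],
    [[-0.036,-0.046,0.01],[0,0,0.7],255],
    [[-0.036,-0.046,0.01],[0,0,0.7],255],
    [[-0.036,-0.046,0.01],[0,0,0.7],255],
    [[-0.036,-0.046,0.01],[0,0,0.7],255]
  ],
  "newtons": 20
}}

```text
time: 1.4
tool_pos: [0.5765, -0.0618, 0.172]
orientation: [-2.544, 1.839, -0.0]
wrist_force: [0.4, -1.3, 0.5]
gripper_width: 0.0025
```

```bash
python3 -c "
from h import *
to(587,48.5,60)"
```

```text
t 1.4 p [576.5 -61.8 172. ] F [ 0.4 -1.3  0.5] w 0.0025 xaxis yaw -71.7 yaxis yaw -161.7 tilt [0.0015 0.0021]
tool mm to (587, 48.5, 60) [-101.3  -44.3  112.3]
```

{"method": "servo_tool", "body": {
  "increments": [
    [[-0.04,-0.017,0.01],[0,0,0],255],
    [[-0.04,-0.017,0.02],[0,0,0],255],
    [[-0.02,-0.01,0.03],[0,0,0],255],
    [[0,0,0.03],[0,0,0],255],
    [[0,0,0.02],[0,0,0],255],
    [[0,0,0],[0,0,0],255]
  ]
}}

```text
time: 2.15
tool_pos: [0.5871, 0.0555, 0.0569]
orientation: [-2.551, 1.831, 0.004]
wrist_force: [-0.1, 0.6, -0.0]
gripper_width: 0.0001
```

```bash
python3 -c "
from h import *
to(587,48.5,15)
s=snap('wrist','w1.png')
s=snap('side','s1.png')
cv2.imwrite('pics/s1c.png',cv2.resize(s['image'][140:290,140:340,::-1],None,fx=4,fy=4,interpolation=cv2.INTER_CUBIC))"
```

```text
t 2.15 p [587.1  55.5  56.9] F [-0.1  0.6 -0. ] w 0.0001 xaxis yaw -71.3 yaxis yaw -161.3 tilt [-0.0011  0.0024]
tool mm to (587, 48.5, 15) [ 6.7  2.4 41.9]
```

View pics/w1.png

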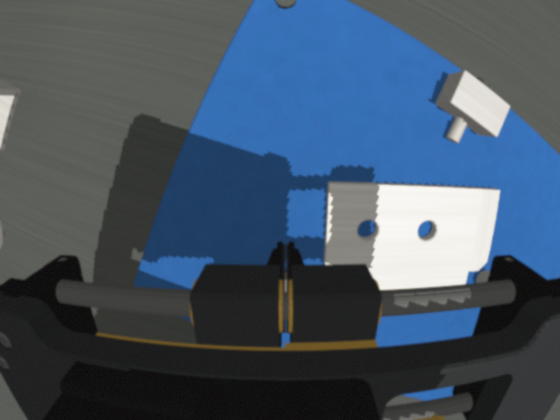

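View pics/s1c.png

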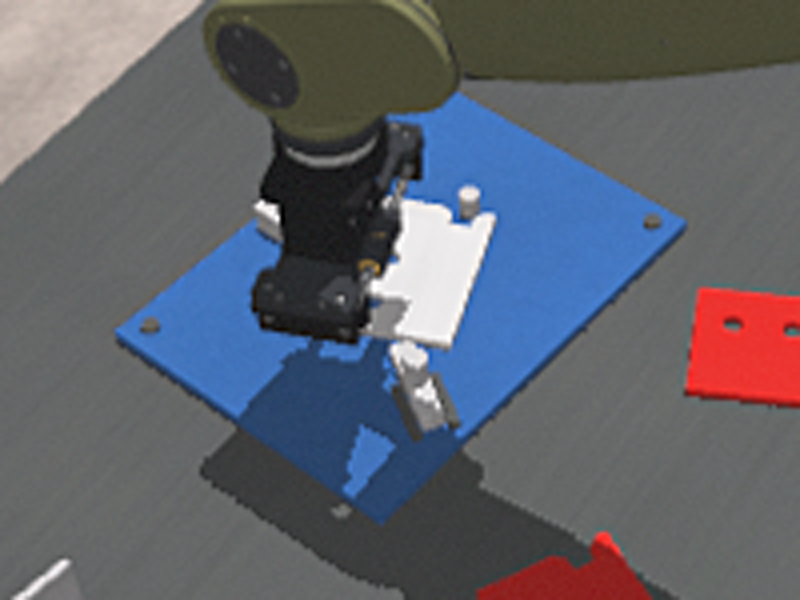

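The wrist view shows the closed fingertips at (286,248), clear of the plate's left edge (column 325). The side view shows them clear of the toe. I descend to 15 mm, just above the bed.

{"method": "servo_tool", "body": {
  "increments": [
    [[0,0,0.02],[0,0,0],255],
    [[0,0,0.014],[0,0,0],255],
    [[0,0,0.007],[0,0,0],255],
    [[0,0,0],[0,0,0],255]
  ]
}}

```text
time: 2.75
tool_pos: [0.5911, 0.0545, 0.0181]
orientation: [-2.545, 1.83, -0.007]
wrist_force: [-0.5, -0.2, -0.0]
gripper_width: 0.0001
```

```bash
python3 -c "
from h import *
mv(0,-10,0)"
```

```text
t 2.75 p [591.1  54.5  18.1] F [-0.5 -0.2 -0. ] w 0.0001 xaxis yaw -71.4 yaxis yaw -161.4 tilt [0.0076 0.0024]
tool mm [ 9.5  3.2 -0. ]
```

{"method": "servo_tool", "body": {
  "increments": [
    [[0.003,0.004,0.003],[0,0.4,0],255],
    [[0.003,0.002,0.001],[0,0,0],255],
    [[0.002,0,0],[0,0,0],255],
    [[0.002,0,0],[0,0,0],255],
    [[0,0,0],[0,0,0],255]
  ]
}}

```text
time: 3.38
tool_pos: [0.5895, 0.0422, 0.0152]
orientation: [-2.548, 1.832, -0.02]
wrist_force: [-0.6, 0.4, -0.4]
gripper_width: 0.0005
```

```bash
python3 -c "
from h import *
mv(0,-10,0)"
```

```text
t 3.38 p [589.5  42.2  15.2] F [-0.6  0.4 -0.4] w 0.0005 xaxis yaw -71.4 yaxis yaw -161.4 tilt [ 0.0125 -0.0047]
tool mm [9.5 3.2 0. ]
```

{"method": "servo_tool", "body": {
  "increments": [
    [[0.002,0.0007,0],[0,0,0],255],
    [[0.002,0.0007,0],[0,0,0],255],
    [[0.002,0.0007,0],[0,0,0],255],
    [[0.002,0.0007,0],[0,0,0],255]
  ]
}}

```text
time: 3.88
tool_pos: [0.5895, 0.0333, 0.0155]
orientation: [-2.548, 1.832, -0.021]
wrist_force: [-1.1, 0.3, -0.2]
gripper_width: 0.0007
```

```bash
python3 -c "
from h import *
st()"
```

```text
t 3.88 p [589.5  33.3  15.5] F [-1.1  0.3 -0.2] w 0.0007 xaxis yaw -71.4 yaxis yaw -161.4 tilt [ 0.0128 -0.0047]
```

{"method": "servo_tool", "body": {
  "increments": [
    [[0.002,0.0007,0],[0,0,0],255],
    [[0.002,0.0007,0],[0,0,0],255]
  ]
}}

```text
time: 4.12
tool_pos: [0.5893, 0.0294, 0.0155]
orientation: [-2.547, 1.832, -0.019]
wrist_force: [-0.2, 1.9, -0.0]
gripper_width: 0.0008
```

{"method": "servo_tool", "body": {
  "increments": [
    [[0.002,0.0007,0],[0,0,0],255],
    [[0.001,0.0004,0],[0,0,0],255]
  ]
}}

```text
time: 4.38
tool_pos: [0.5892, 0.0263, 0.0155]
orientation: [-2.546, 1.831, -0.018]
wrist_force: [-0.6, 1.9, 0.6]
gripper_width: 0.0006
```

```bash
python3 -c "
from h import *
st()
s=snap('side','s2.png')
cv2.imwrite('pics/s2c.png',cv2.resize(s['image'][140:290,140:340,::-1],None,fx=4,fy=4,interpolation=cv2.INTER_CUBIC))"
```

```text
t 4.38 p [589.2  26.3  15.5] F [-0.6  1.9  0.6] w 0.0006 xaxis yaw -71.5 yaxis yaw -161.4 tilt [ 0.0125 -0.0027]
```

View pics/s2c.png

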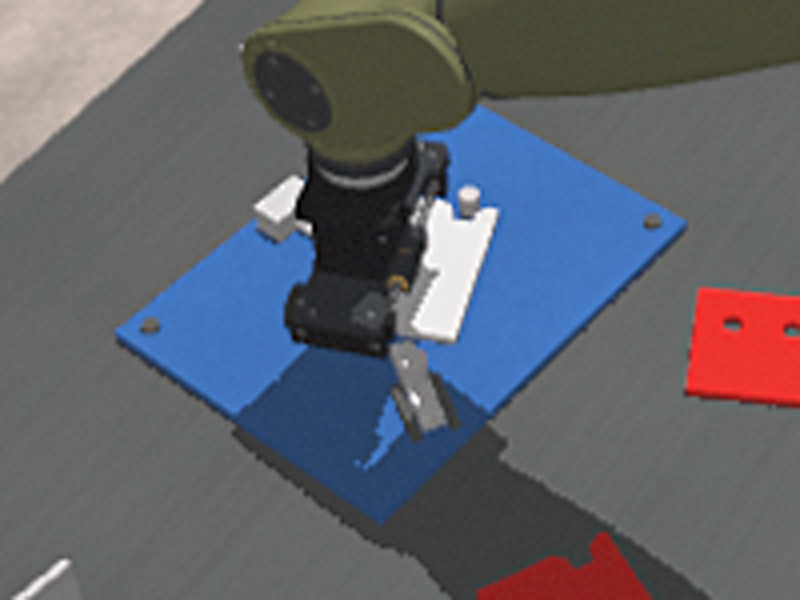

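The plate is sliding at about 2 N and the slot is nearing the peg. Continuing.

{"method": "servo_tool", "body": {
  "increments": [
    [[0.002,0.0007,0],[0,0,0],255],
    [[0.001,0.0004,0],[0,0,0],255]
  ]
}}

```text
time: 4.68
tool_pos: [0.5891, 0.023, 0.0155]
orientation: [-2.546, 1.831, -0.018]
wrist_force: [0.5, 1.7, 0.2]
gripper_width: 0.0001
```

{"method": "servo_tool", "body": {
  "increments": [
    [[0.0015,0.0005,0],[0,0,0],255],
    [[0.001,0.0004,0],[0,0,0],255]
  ]
}}

```text
time: 4.92
tool_pos: [0.589, 0.0201, 0.0155]
orientation: [-2.546, 1.831, -0.018]
wrist_force: [0.9, 1.5, -0.2]
gripper_width: 0.0006
```

{"method": "servo_tool", "body": {
  "increments": [
    [[0.001,0.0004,0],[0,0,0],255],
    [[0.001,0.0004,0],[0,0,0],255]
  ]
}}

```text
time: 5.18
tool_pos: [0.5889, 0.0178, 0.0155]
orientation: [-2.546, 1.831, -0.018]
wrist_force: [0.0, 1.5, 0.7]
gripper_width: 0.0004
```

{"method": "servo_tool", "body": {
  "increments": [
    [[0.001,0.0004,0],[0,0,0],255],
    [[0.001,0.0004,0],[0,0,0],255]
  ]
}}

```text
time: 5.42
tool_pos: [0.5888, 0.0166, 0.0155]
orientation: [-2.544, 1.831, -0.016]
wrist_force: [0.3, 7.3, 0.7]
gripper_width: 0.0006
```

{"method": "servo_tool", "body": {
  "increments": [
    [[0.001,0.0004,0],[0,0,0],255],
    [[0.001,0.0004,0],[0,0,0],255]
  ]
}}

```text
time: 5.68
tool_pos: [0.5888, 0.0167, 0.0155]
orientation: [-2.54, 1.83, -0.013]
wrist_force: [1.0, 5.9, 0.3]
gripper_width: 0.0005
```

```bash
python3 -c "
from h import *
st()
s=snap('side','s3.png')
cv2.imwrite('pics/s3c.png',cv2.resize(s['image'][140:290,140:340,::-1],None,fx=4,fy=4,interpolation=cv2.INTER_CUBIC))"
```

```text
t 5.67 p [588.8  16.7  15.5] F [1.  5.9 0.3] w 0.0005 xaxis yaw -71.5 yaxis yaw -161.5 tilt [0.0131 0.0041]
```

View pics/s3c.png

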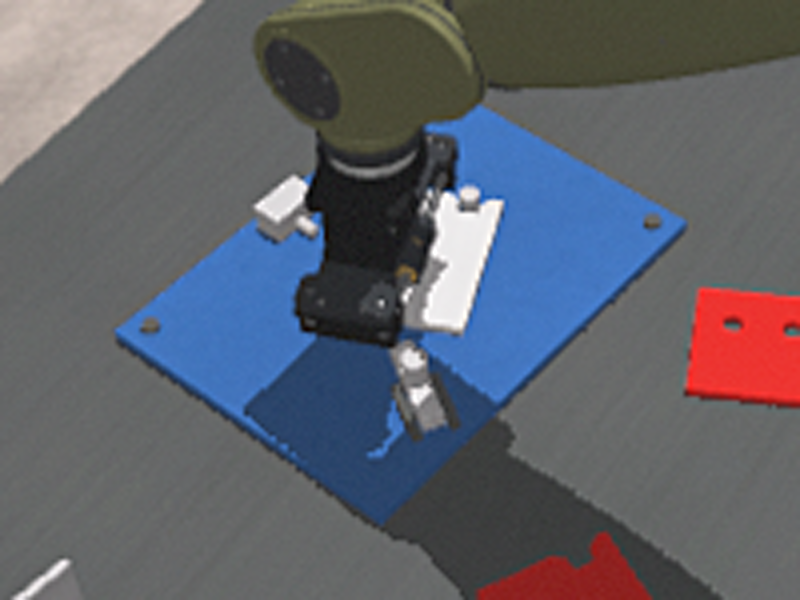

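It stalled at 6–7 N, so the slot bears on the peg. I back off, rise clear and check.

{"method": "servo_tool", "body": {
  "increments": [
    [[-0.006,0,0],[0,0,0],255],
    [[-0.004,0,-0.02],[0,0,0],255],
    [[0,0.02,-0.03],[0,0,0],255],
    [[0.02,0.05,-0.01],[0,0,0],255],
    [[0.02,0.04,0],[0,0,0],255],
    [[0,0,0],[0,0,0],255]
  ]
}}

```text
time: 6.48
tool_pos: [0.4933, -0.0499, 0.0828]
orientation: [-2.544, 1.827, -0.029]
wrist_force: [0.1, 0.5, 0.0]
gripper_width: 0.0002
```

```bash
python3 -c "
from h import *
to(525,-24,15)
s=snap('side','s4.png')
cv2.imwrite('pics/s4c.png',cv2.resize(s['image'][140:290,140:340,::-1],None,fx=4,fy=4,interpolation=cv2.INTER_CUBIC))
s=snap('wrist','w4.png')
s=snap('top','t4.png')
cv2.imwrite('pics/t4c.png',cv2.resize(s['image'][80:230,180:380,::-1],None,fx=4,fy=4,interpolation=cv2.INTER_CUBIC))
"
```

```text
t 6.47 p [493.3 -49.9  82.8] F [0.1 0.5 0. ] w 0.0002 xaxis yaw -71.4 yaxis yaw -161.4 tilt [ 0.0206 -0.0028]
tool mm to (525, -24, 15) [-15.1 -37.   68.4]
```

View pics/s4c.png

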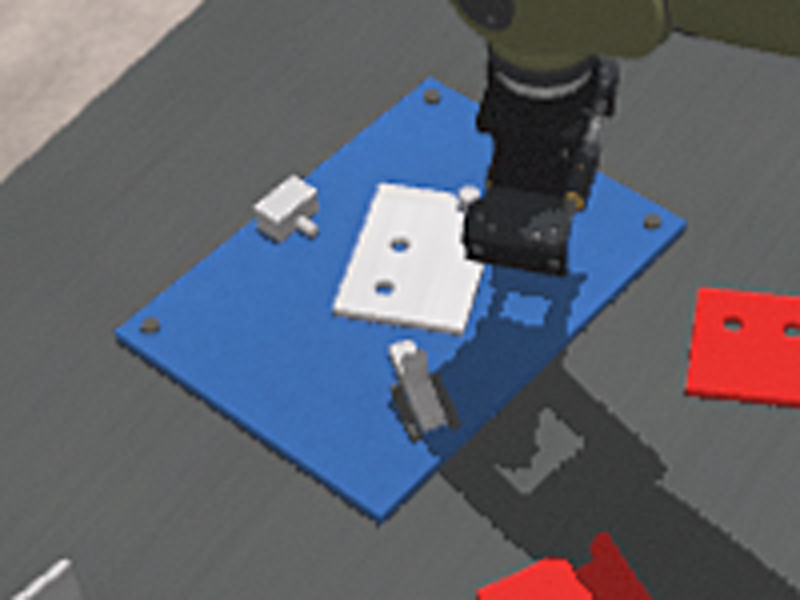

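View pics/t4c.png

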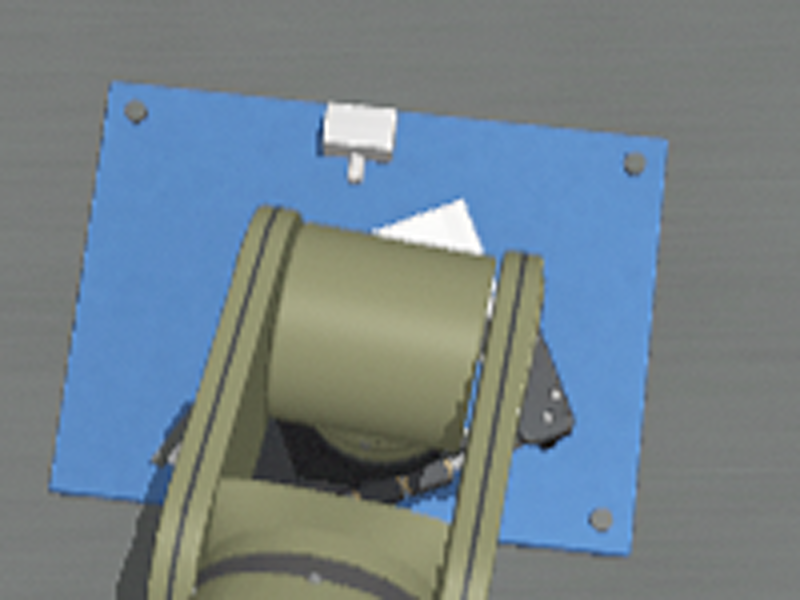

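View pics/w4.png

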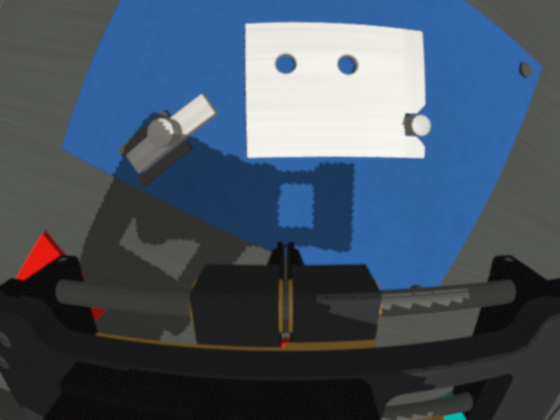

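```bash
cat >> h.py <<'E'
def fray(s,px,z):
    px=np.atleast_2d(px).astype(float); f=210/np.tan(np.radians(float(s['fov_y']))/2)
    d=px-[float(s['cx']),float(s['cy'])]; r=np.linalg.norm(d,axis=1); th=r/f
    v=np.c_[d/r[:,None]*np.sin(th)[:,None],np.cos(th)]@s['pose'][:3,:3].T
    o=s['pose'][:3,3]; return ((o+v*((np.array(z)-o[2])/v[:,2])[:,None])[:,:2]*1000).round(1)
E
python3 -c "
from h import *
s=load('w4.png')
cv2.imwrite('pics/w4c.png',cv2.resize(s['image'][10:190,110:450,::-1],None,fx=2.3,fy=2.3,interpolation=cv2.INTER_CUBIC))
print(fray(s,[[246,24],[247,157],[424,158],[424,32],[405,113],[405,137]],.02)); print('peg',fray(s,[421,125],.034),'knob',fray(s,[163,130],.048),'nose',fray(s,[[206,94],[216,110]],.025))
"
```

```text
[[ 631.5   25. ]
 [ 537.5   -7.5]
 [ 581.9 -134.3]
 [ 676.8 -102.4]
 [ 608.1 -107.2]
 [ 591.  -113.5]]
peg [[ 602.1 -117. ]] knob [[541.1  49.5]] nose [[572.4  34.3]
 [563.4  23.6]]
```

View pics/w4c.png

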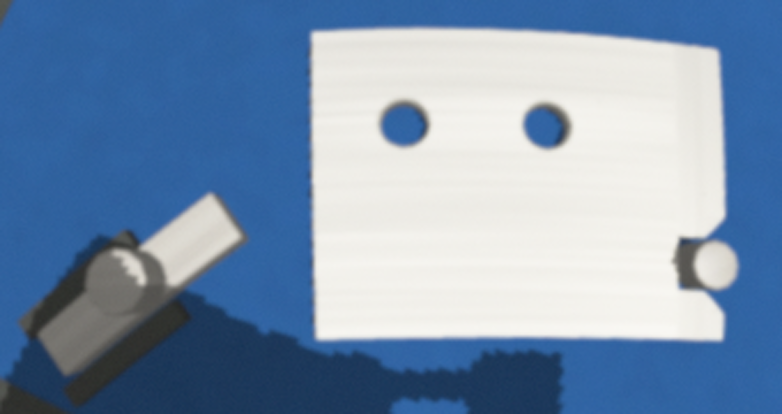

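The wrist view shows the peg (421,125) seated in the slot. The slot floor to peg axis measures about 7 mm where it should be 8, and the plate is at a yaw of about 19°. The toe is back, with its nose near (211,102). Next I place the fingers at the near edge beside the free corner.

{"method": "servo_tool", "body": {
  "increments": [
    [[-0.01,-0.018,0.02],[0,0,0],255],
    [[-0.006,-0.018,0.02],[0,-0.6,0],255],
    [[0,0,0.018],[0,-0.6,0],255],
    [[0,0,0.006],[0,0,0],255],
    [[0,0,0],[0,0,0],255]
  ]
}}

```text
time: 7.25
tool_pos: [0.5291, -0.0191, 0.0186]
orientation: [-2.539, 1.81, -0.004]
wrist_force: [-0.7, 0.6, 0.7]
gripper_width: 0.0006
```

```bash
python3 -c "
from h import *
to(525.5,-25,15)"
```

```text
t 7.25 p [529.1 -19.1  18.6] F [-0.7  0.6  0.7] w 0.0006 xaxis yaw -71.0 yaxis yaw -161.0 tilt [0.0155 0.0175]
tool mm to (525.5, -25, 15) [4.4 5.4 3.4]
```

{"method": "servo_tool", "body": {
  "increments": [
    [[0.003,0.002,0.003],[0,0,0],255],
    [[0,-0.003,0.0005],[0,0,1],255],
    [[-0.0005,-0.003,0],[0,0,1],255],
    [[-0.0005,-0.003,0],[0,0,1],255]
  ]
}}

```text
time: 7.75
tool_pos: [0.5365, -0.0194, 0.0161]
orientation: [-2.486, 1.881, -0.003]
wrist_force: [-0.8, 0.3, 0.3]
gripper_width: 0.0003
```

```bash
python3 -c "
from h import *
st()"
```

```text
t 7.75 p [536.5 -19.4  16.1] F [-0.8  0.3  0.3] w 0.0003 xaxis yaw -74.2 yaxis yaw -164.2 tilt [0.016  0.0174]
```

{"method": "servo_tool", "body": {
  "increments": [
    [[-0.0005,-0.003,0.0003],[0,0,1],255],
    [[-0.0005,-0.003,0.0003],[0,0,1.5],255],
    [[-0.0005,-0.003,0],[0,0,1.5],255]
  ]
}}

```text
time: 8.12
tool_pos: [0.545, -0.015, 0.0158]
orientation: [-2.415, 1.973, -0.0]
wrist_force: [-1.9, 0.9, -0.6]
gripper_width: 0.0006
```

{"method": "servo_tool", "body": {
  "increments": [
    [[-0.0005,-0.003,0],[0,0,1.5],255],
    [[-0.0005,-0.003,0],[0,0,1.5],255],
    [[-0.0005,-0.003,0],[0,0,1.5],255]
  ]
}}

```text
time: 8.5
tool_pos: [0.5542, -0.0115, 0.0158]
orientation: [-2.33, 2.072, 0.002]
wrist_force: [-1.5, 1.5, 0.0]
gripper_width: 0.0003
```

```bash
python3 -c "
from h import *
st()
s=snap('side','s5.png')
cv2.imwrite('pics/s5c.png',cv2.resize(s['image'][140:290,140:340,::-1],None,fx=4,fy=4,interpolation=cv2.INTER_CUBIC))"
```

```text
t 8.5 p [554.2 -11.5  15.8] F [-1.5  1.5  0. ] w 0.0003 xaxis yaw -83.3 yaxis yaw -173.3 tilt [0.0146 0.0183]
```

View pics/s5c.png

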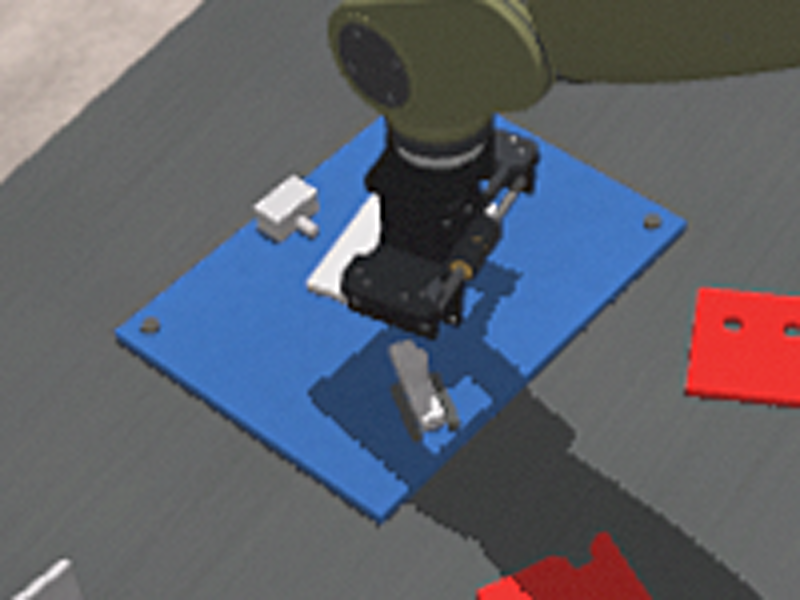

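{"method": "servo_tool", "body": {
  "increments": [
    [[-0.0005,-0.003,0],[0,0,1.5],255],
    [[-0.0005,-0.003,0],[0,0,1.5],255],
    [[-0.0005,-0.003,0],[0,0,1.5],255]
  ]
}}

```text
time: 8.93
tool_pos: [0.5639, -0.0089, 0.016]
orientation: [-2.24, 2.169, 0.003]
wrist_force: [-1.0, 0.7, 0.8]
gripper_width: 0.0009
```

{"method": "servo_tool", "body": {
  "increments": [
    [[-0.0005,-0.003,0],[0,0,1.5],255],
    [[-0.0005,-0.003,0],[0,0,1.5],255],
    [[-0.0005,-0.002,0],[0,0,1.5],255]
  ]
}}

```text
time: 9.3
tool_pos: [0.5727, -0.0072, 0.0162]
orientation: [-2.146, 2.261, 0.004]
wrist_force: [-0.8, 2.1, -1.5]
gripper_width: 0.0004
```

```bash
python3 -c "
from h import *
st()
s=snap('wrist','w6.png')"
```

```text
t 9.3 p [572.7  -7.2  16.2] F [-0.8  2.1 -1.5] w 0.0004 xaxis yaw -93.0 yaxis yaw 177.0 tilt [0.0155 0.0186]
```

View pics/w6.png

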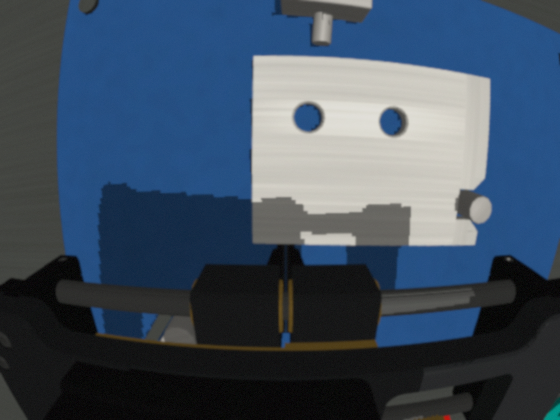

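The plate edge now lies parallel to the tool. The screw tip at (320,44) is about 13 px from the edge, and the peg (479,209) sits in the slot. I close the rest slowly.

{"method": "servo_tool", "body": {
  "increments": [
    [[-0.0004,-0.002,0.0003],[0,0,1.0],255],
    [[-0.0004,-0.002,0.0003],[0,0,1.0],255]
  ]
}}

```text
time: 9.6
tool_pos: [0.5772, -0.0065, 0.016]
orientation: [-2.103, 2.301, 0.005]
wrist_force: [-2.6, 1.2, 1.1]
gripper_width: 0.0002
```

{"method": "servo_tool", "body": {
  "increments": [
    [[-0.0002,-0.001,0],[0,0,0.5],255],
    [[-0.0002,-0.001,0],[0,0,0.5],255]
  ]
}}

```text
time: 9.85
tool_pos: [0.5794, -0.0062, 0.0161]
orientation: [-2.081, 2.321, 0.006]
wrist_force: [-1.2, 1.9, 0.9]
gripper_width: 0.0005
```

{"method": "servo_tool", "body": {
  "increments": [
    [[-0.0002,-0.001,0],[0,0,0.5],255],
    [[-0.0002,-0.001,0],[0,0,0.5],255]
  ]
}}

```text
time: 10.1
tool_pos: [0.5815, -0.0059, 0.0161]
orientation: [-2.059, 2.34, 0.006]
wrist_force: [-1.4, 2.4, -0.1]
gripper_width: 0.0005
```

{"method": "servo_tool", "body": {
  "increments": [
    [[0,-0.001,0],[0,0,0.2],255],
    [[0,-0.001,0],[0,0,0],255]
  ]
}}

```text
time: 10.35
tool_pos: [0.582, -0.0058, 0.0159]
orientation: [-2.057, 2.346, 0.012]
wrist_force: [-5.6, 2.1, 5.1]
gripper_width: 0.0006
```

{"method": "servo_tool", "body": {
  "increments": [
    [[0,-0.001,0],[0,0,0],255],
    [[0,-0.001,0],[0,0,0],255]
  ]
}}

```text
time: 10.6
tool_pos: [0.582, -0.0059, 0.016]
orientation: [-2.06, 2.349, 0.018]
wrist_force: [-6.5, 2.0, 4.6]
gripper_width: 0.0008
```

{"method": "servo_tool", "body": {
  "increments": [
    [[0,-0.001,0],[0,0,0],255],
    [[0,-0.001,0],[0,0,0],255]
  ]
}}

```text
time: 10.85
tool_pos: [0.582, -0.0058, 0.0161]
orientation: [-2.062, 2.352, 0.025]
wrist_force: [-5.8, 1.8, 5.0]
gripper_width: 0.0
```

{"method": "servo_tool", "body": {
  "increments": [
    [[0,-0.0017,0],[0,0,0],255],
    [[0,-0.002,0],[0,0,0],255]
  ]
}}

```text
time: 11.1
tool_pos: [0.5821, -0.0059, 0.0161]
orientation: [-2.067, 2.356, 0.036]
wrist_force: [-9.7, 2.4, 8.1]
gripper_width: 0.0005
```

```bash
python3 -c "
from h import *
o,R=st(); print(R.round(3))"
```

```text
t 11.1 p [582.1  -5.9  16.1] F [-9.7  2.4  8.1] w 0.0005 xaxis yaw -97.5 yaxis yaw 172.5 tilt [-0.0099  0.022 ]
[[-0.131 -0.991 -0.01 ]
 [-0.991  0.13   0.022]
 [-0.021  0.013 -1.   ]]
```

{"method": "servo_tool", "body": {
  "increments": [
    [[0,-0.0022,-0.0005],[0.4,0,0],255],
    [[0,-0.0022,-0.0005],[0.4,0,0],255],
    [[0,-0.0022,-0.0005],[0.4,0,0],255]
  ]
}}

```text
time: 11.48
tool_pos: [0.5821, -0.0058, 0.0161]
orientation: [-2.065, 2.355, 0.031]
wrist_force: [-8.1, 1.8, 5.1]
gripper_width: 0.0009
```

{"method": "servo_tool", "body": {
  "increments": [
    [[0,-0.0022,-0.0005],[0.4,0,0],255],
    [[0,-0.0022,-0.0005],[0.4,0,0],255],
    [[0,-0.0022,-0.0005],[0.4,0,0],255]
  ]
}}

```text
time: 11.85
tool_pos: [0.5821, -0.0059, 0.0161]
orientation: [-2.064, 2.353, 0.026]
wrist_force: [-8.2, 2.1, 5.6]
gripper_width: 0.0004
```

{"method": "servo_tool", "body": {
  "increments": [
    [[0,-0.0022,-0.0005],[0.3,0,0],255],
    [[0,-0.0022,-0.0005],[0.3,0,0],255],
    [[0,-0.0022,-0.0005],[0.3,0,0],255]
  ]
}}

```text
time: 12.22
tool_pos: [0.5821, -0.0059, 0.0161]
orientation: [-2.064, 2.353, 0.026]
wrist_force: [-7.3, 2.1, 4.5]
gripper_width: 0.0005
```

```bash
python3 -c "
from h import *
o,R=st(); 
s=snap('wrist','w7.png')"
```

```text
t 12.22 p [582.1  -5.9  16.1] F [-7.3  2.1  4.5] w 0.0005 xaxis yaw -97.5 yaxis yaw 172.5 tilt [-0.0028  0.02  ]
```

View pics/w7.png

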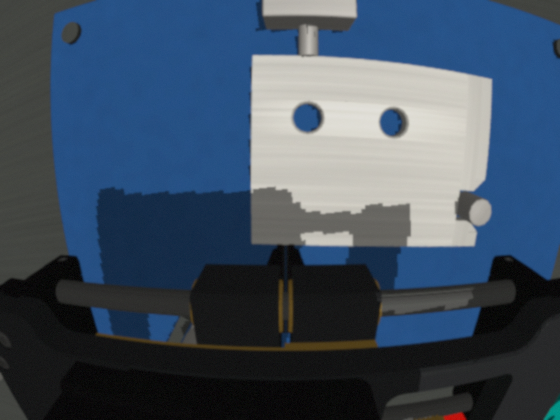

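The screw tip meets the plate edge at (308,56), and the peg is in the slot. The push is only 8 N, so I press harder for a second.

{"method": "servo_tool", "body": {
  "increments": [
    [[0,-0.003,-0.0005],[0.3,0,0],255],
    [[0,-0.0033,-0.0005],[0.3,0,0],255]
  ]
}}

```text
time: 12.52
tool_pos: [0.5822, -0.0058, 0.016]
orientation: [-2.067, 2.356, 0.033]
wrist_force: [-11.9, 2.7, 9.0]
gripper_width: 0.0004
```

{"method": "servo_tool", "body": {
  "increments": [
    [[0,-0.0036,-0.0005],[0.4,0,0],255],
    [[0,-0.0036,-0.0005],[0.4,0,0],255],
    [[0,-0.0036,-0.0005],[0.4,0,0],255]
  ]
}}

```text
time: 12.9
tool_pos: [0.5823, -0.0058, 0.0161]
orientation: [-2.071, 2.359, 0.041]
wrist_force: [-12.7, 3.5, 10.1]
gripper_width: 0.0004
```

{"method": "servo_tool", "body": {
  "increments": [
    [[0,-0.0036,-0.0005],[0.4,0,0],255],
    [[0,-0.0036,-0.0005],[0.4,0,0],255],
    [[0,-0.0036,-0.0005],[0.4,0,0],255],
    [[0,-0.0036,-0.0005],[0.4,0,0],255],
    [[0,-0.0036,-0.0005],[0.4,0,0],255],
    [[0,-0.0036,-0.0005],[0.4,0,0],255]
  ]
}}

```text
time: 13.65
tool_pos: [0.5822, -0.0059, 0.0163]
orientation: [2.068, -2.353, -0.056]
wrist_force: [-12.7, 2.0, 10.5]
gripper_width: 0.0007
```

```bash
python3 -c "
from h import *
o,R=st()"
```

```text
t 13.65 p [582.2  -5.9  16.3] F [-12.7   2.   10.5] w 0.0007 xaxis yaw -97.4 yaxis yaw 172.6 tilt [-0.0306  0.0211]
```

Held about 12.7 N for over a second. I release straight back, rise, turn to the slide direction and look again.

{"method": "servo_tool", "body": {
  "increments": [
    [[0,0.004,0],[0,0,0],255],
    [[0,0.012,0],[1,0,0],255],
    [[0,0.015,-0.03],[0.8,0,5],255],
    [[0,0.02,-0.03],[0,0,9],255],
    [[-0.03,0.02,-0.01],[0,0,9],255],
    [[-0.03,0.02,0],[0,0,7],255],
    [[0,0,0],[0,0,0],255]
  ]
}}

```text
time: 14.52
tool_pos: [0.5274, 0.071, 0.0926]
orientation: [-1.356, 2.809, 0.002]
wrist_force: [-0.3, -0.5, -0.2]
gripper_width: 0.0005
```

```bash
python3 -c "
from h import *
to(514,69,34)
s=snap('wrist','w8.png')
s=snap('side','s8.png')
cv2.imwrite('pics/s8c.png',cv2.resize(s['image'][140:290,140:340,::-1],None,fx=4,fy=4,interpolation=cv2.INTER_CUBIC))"
```

```text
t 14.53 p [527.4  71.   92.6] F [-0.3 -0.5 -0.2] w 0.0005 xaxis yaw -128.5 yaxis yaw 141.5 tilt [0.0192 0.0109]
tool mm to (514, 69, 34) [11.1  9.7 58.3]
```

View pics/w8.png

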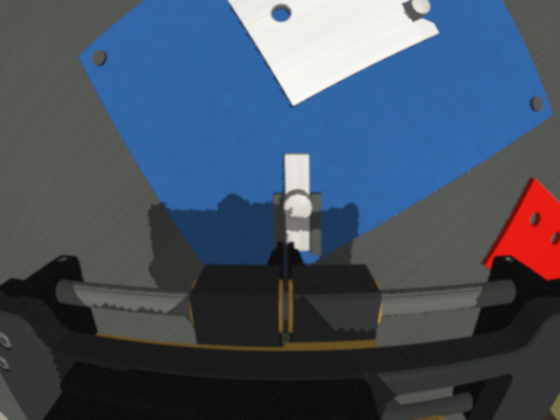

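View pics/s8c.png

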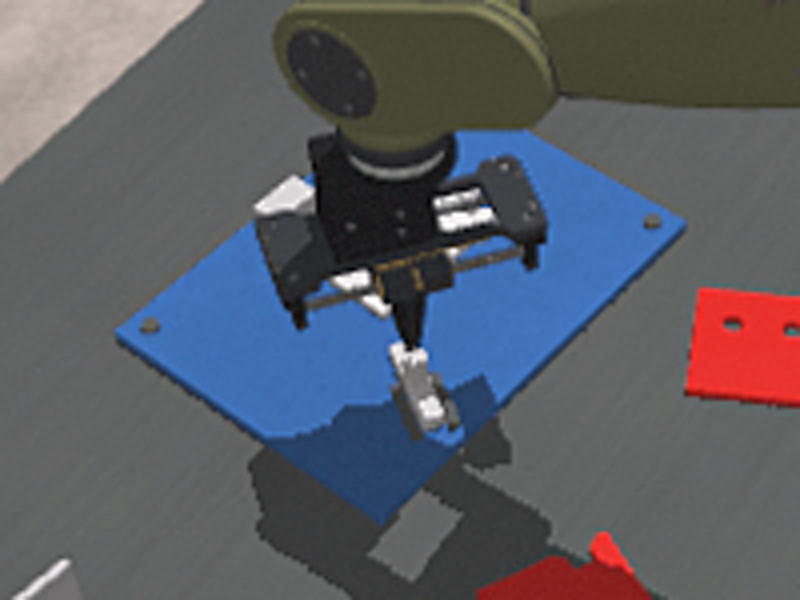

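```bash
python3 -c "
from h import *
s=load('w8.png')
k=fray(s,[298,205],.048)[0];n=fray(s,[[284,154],[309,154],[293,105]],[.025,.025,.02]);print(k,n,'dist corner',n[:2].mean(0)-n[2])
print('peg',fray(s,[421,7],.034))
t=k-28*np.array([.794,-.607]); print(t); to(*t,33)
"
```

```text
[540.3  50.4] [[572.2  37.8]
 [561.   23.5]
 [596.6  10.1]] dist corner [-30.    20.55]
peg [[ 600.3 -115.3]]
[518.068  67.396]
t 14.62 p [527.3  69.5  92.2] F [ 0.6 -0.6  0.5] w 0.0007 xaxis yaw -128.5 yaxis yaw 141.5 tilt [0.018  0.0105]
tool mm to (np.float64(518.068), np.float64(67.396), 33) [ 8.6  6.4 59. ]
```

The toe is still back. Its knob is at (298,205), its nose is at row 154 about 36 mm from the plate corner at (293,105), and the plate is still on the peg. I descend behind the knob.

{"method": "servo_tool", "body": {
  "increments": [
    [[0.0085,0.009,0.01],[0,0,-1],255],
    [[0,0,0.02],[0,0,0],255],
    [[0,0,0.017],[0,0,0],255],
    [[0,0,0.008],[0,0,0],255],
    [[0,0,0],[0,0,0],255]
  ]
}}

```text
time: 15.25
tool_pos: [0.5132, 0.0652, 0.032]
orientation: [-1.381, 2.803, 0.003]
wrist_force: [-0.1, -0.4, 0.6]
gripper_width: 0.0005
```

```bash
python3 -c "
from h import *
to(518.1,67.4,33)"
```

```text
t 15.25 p [513.2  65.2  32. ] F [-0.1 -0.4  0.6] w 0.0005 xaxis yaw -127.5 yaxis yaw 142.5 tilt [0.0147 0.0091]
tool mm to (518.1, 67.4, 33) [-4.7 -2.6 -1. ]
```

{"method": "servo_tool", "body": {
  "increments": [
    [[-0.004,-0.001,0],[0,0,0],255],
    [[0,-0.003,0],[0,0,0],255],
    [[0,-0.003,0],[0,0,0],255],
    [[0,-0.003,0],[0,0,0],255],
    [[0,-0.003,0],[0,0,0],255],
    [[0,-0.003,0],[0,0,0],255]
  ]
}}

```text
time: 16.0
tool_pos: [0.5288, 0.0594, 0.0331]
orientation: [-1.382, 2.803, 0.007]
wrist_force: [-2.2, 2.2, 0.4]
gripper_width: 0.0006
```

```bash
python3 -c "
from h import *
o,R=st(); p=o['tool_pos'][:2]*1000-[540.3,50.4]; u=np.array([.794,-.607]); print('along',p@u,'lat',p@[.607,.794])
s=snap('wrist','w9.png')"
```

```text
t 16.0 p [528.8  59.4  33.1] F [-2.2  2.2  0.4] w 0.0006 xaxis yaw -127.5 yaxis yaw 142.5 tilt [0.0129 0.011 ]
along -14.631336340119622 lat 0.1353699132016315
```

View pics/w9.png

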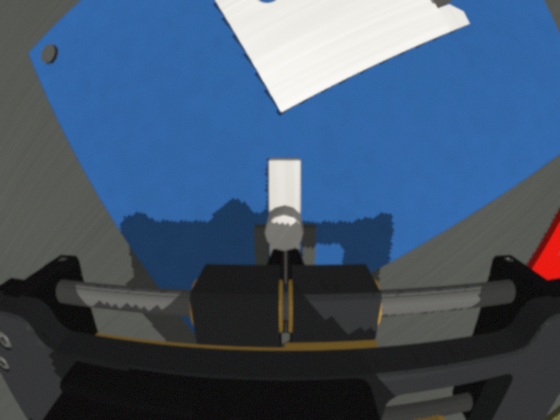

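The fingers are centred on the knob at (285,228) and pushing the toe at about 3 N. The corner is at (281,111) and the nose at row 159.

{"method": "servo_tool", "body": {
  "increments": [
    [[0,-0.003,0],[0,0,0],255],
    [[0,-0.003,0],[0,0,0],255],
    [[0,-0.003,0],[0,0,0],255],
    [[0,-0.003,0],[0,0,0],255],
    [[0,-0.003,0],[0,0,0],255],
    [[0,-0.003,0],[0,0,0],255]
  ]
}}

```text
time: 16.8
tool_pos: [0.5441, 0.0476, 0.0331]
orientation: [-1.382, 2.803, 0.007]
wrist_force: [-2.0, 2.2, 0.5]
gripper_width: 0.0005
```

```bash
python3 -c "
from h import *
o,R=st(); p=o['tool_pos'][:2]*1000-[540.3,50.4]; u=np.array([.794,-.607]); print('along',p@u,'lat',p@[.607,.794])
s=snap('wrist','w10.png'); print(fray(s,[1,1],.02))"
```

```text
t 16.8 p [544.1  47.6  33.1] F [-2.   2.2  0.5] w 0.0005 xaxis yaw -127.5 yaxis yaw 142.5 tilt [0.0128 0.0112]
along 4.716222042878799 lat 0.10816481487203422
[[841.7 105.8]]
```

View pics/w10.png

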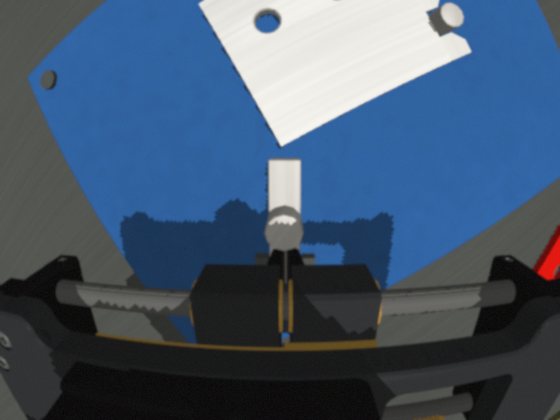

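The nose to corner gap is down to about 13 px, roughly 8 mm. Going slowly.

{"method": "servo_tool", "body": {
  "increments": [
    [[0,-0.002,0],[0,0,0],255],
    [[0,-0.0015,0],[0,0,0],255],
    [[0,-0.0015,0],[0,0,0],255]
  ]
}}

```text
time: 17.23
tool_pos: [0.5487, 0.0441, 0.0331]
orientation: [-1.382, 2.803, 0.006]
wrist_force: [-2.3, 2.3, -0.2]
gripper_width: 0.0006
```

{"method": "servo_tool", "body": {
  "increments": [
    [[0,-0.001,0],[0,0,0],255],
    [[0,-0.001,0],[0,0,0],255]
  ]
}}

```text
time: 17.48
tool_pos: [0.5502, 0.043, 0.0331]
orientation: [-1.382, 2.803, 0.007]
wrist_force: [-4.0, 3.0, 0.7]
gripper_width: 0.0005
```

{"method": "servo_tool", "body": {
  "increments": [
    [[0,-0.001,0],[0,0,0],255],
    [[0,-0.001,0],[0,0,0],255]
  ]
}}

```text
time: 17.73
tool_pos: [0.5503, 0.0429, 0.0331]
orientation: [-1.382, 2.806, 0.013]
wrist_force: [-6.4, 3.4, 3.4]
gripper_width: 0.0007
```

{"method": "servo_tool", "body": {
  "increments": [
    [[0,-0.001,0],[0,0,0],255],
    [[0,-0.001,0],[0,0,0],255]
  ]
}}

```text
time: 17.98
tool_pos: [0.5503, 0.0429, 0.0332]
orientation: [-1.383, 2.808, 0.019]
wrist_force: [-4.7, 4.1, 3.7]
gripper_width: 0.0002
```

Contact: it has stalled at about 6.5 N. Firming up to about 13 N.

{"method": "servo_tool", "body": {
  "increments": [
    [[0,-0.002,0],[0.2,0,0],255],
    [[0,-0.0024,0],[0.2,0,0],255]
  ]
}}

```text
time: 18.23
tool_pos: [0.5507, 0.0426, 0.0331]
orientation: [-1.383, 2.811, 0.022]
wrist_force: [-9.5, 8.1, 7.2]
gripper_width: 0.0003
```

{"method": "servo_tool", "body": {
  "increments": [
    [[0,-0.003,0],[0.3,0,0],255],
    [[0,-0.003,0],[0.3,0,0],255]
  ]
}}

```text
time: 18.48
tool_pos: [0.5508, 0.0425, 0.0332]
orientation: [-1.384, 2.815, 0.026]
wrist_force: [-10.6, 8.7, 8.1]
gripper_width: 0.0004
```

Now 13.7 N horizontally. I hold it for over a second.

{"method": "servo_tool", "body": {
  "increments": [
    [[0,-0.003,0],[0.3,0,0],255],
    [[0,-0.003,0],[0.3,0,0],255],
    [[0,-0.003,0],[0.3,0,0],255],
    [[0,-0.003,0],[0.3,0,0],255]
  ]
}}

```text
time: 18.98
tool_pos: [0.5507, 0.0426, 0.0333]
orientation: [1.384, -2.818, -0.033]
wrist_force: [-10.5, 7.7, 7.5]
gripper_width: 0.0006
```

{"method": "servo_tool", "body": {
  "increments": [
    [[0,-0.003,0],[0.3,0,0],255],
    [[0,-0.003,0],[0.3,0,0],255],
    [[0,-0.003,0],[0.3,0,0],255],
    [[0,-0.003,0],[0.3,0,0],255],
    [[0,-0.003,0],[0.3,0,0],255],
    [[0,-0.003,0],[0.3,0,0],255]
  ]
}}

```text
time: 19.73
tool_pos: [0.5507, 0.0426, 0.0334]
orientation: [1.377, -2.808, -0.044]
wrist_force: [-11.4, 8.3, 7.4]
gripper_width: 0.0007
```

```bash
python3 -c "
from h import *
st()
s=snap('wrist','w11.png')"
```

```text
t 19.73 p [550.7  42.6  33.4] F [-11.4   8.3   7.4] w 0.0007 xaxis yaw -127.8 yaxis yaw 142.2 tilt [-0.0244  0.019 ]
```

View pics/w11.png

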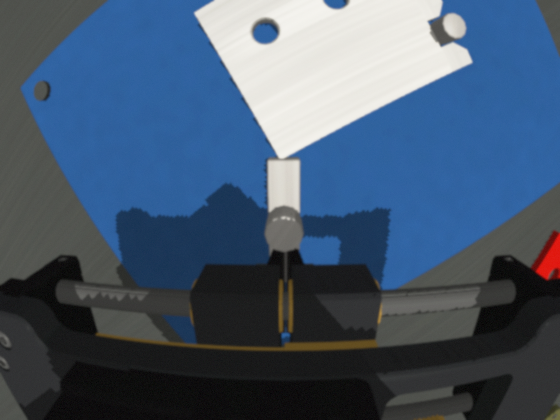

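The nose is against the corner at (281,158) and the peg is still in the slot. I withdraw straight back along the slide and rise away.

{"method": "servo_tool", "body": {
  "increments": [
    [[0,0.004,0],[0,0,0],255],
    [[0,0.01,0],[0.8,0,0],255],
    [[0,0.01,-0.015],[0.8,0,0],255],
    [[0,0.02,-0.04],[0,0,0],255],
    [[0,0.04,-0.04],[0,0,0],255],
    [[0,0.04,-0.04],[0,0,0],255],
    [[0,0,0],[0,0,0],255]
  ]
}}

```text
time: 20.65
tool_pos: [0.4518, 0.1194, 0.174]
orientation: [-1.378, 2.813, -0.013]
wrist_force: [0.2, -0.4, 0.1]
gripper_width: 0.0005
```

```bash
python3 -c "
from h import *
st()
s=snap('wrist','w12.png')
s=snap('side','s12.png')
cv2.imwrite('pics/s12c.png',cv2.resize(s['image'][140:290,140:340,::-1],None,fx=4,fy=4,interpolation=cv2.INTER_CUBIC))"
```

```text
t 20.65 p [451.8 119.4 174. ] F [ 0.2 -0.4  0.1] w 0.0005 xaxis yaw -127.8 yaxis yaw 142.2 tilt [ 0.0118 -0.0034]
```

View pics/w12.png

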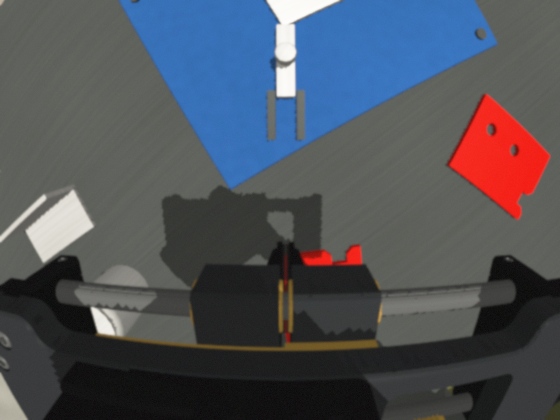

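View pics/s12c.png

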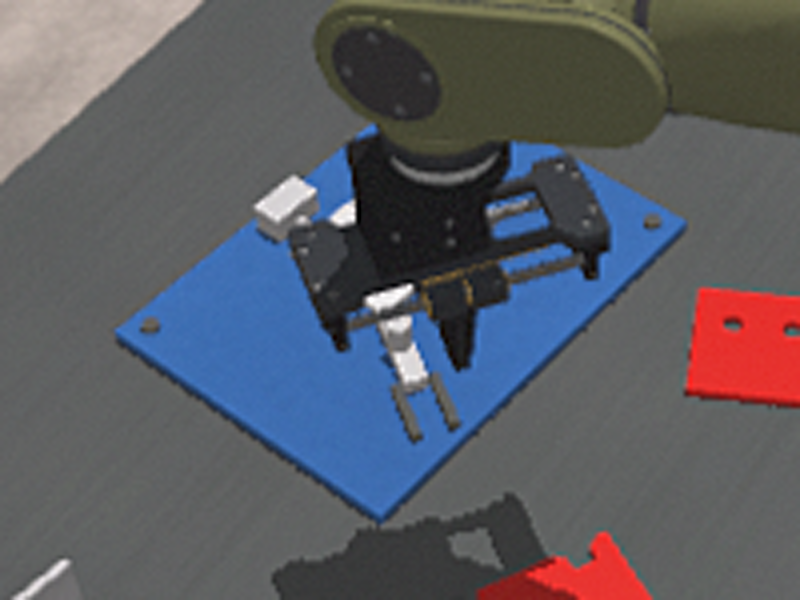

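{"method": "servo_tool", "body": {
  "increments": [
    [[0.03,-0.02,-0.03],[0,0,0],255],
    [[0.045,-0.03,-0.01],[0,0,0],255],
    [[0.045,-0.03,0],[0,0,0],255],
    [[0.045,-0.03,0],[0,0,0],255],
    [[0.045,-0.03,0],[0,0,0],255],
    [[0.045,-0.02,0],[0,0,0],255],
    [[0.045,-0.02,0],[0,0,0],255],
    [[0.04,-0.02,0],[0,0,0],255],
    [[0.03,-0.02,0],[0,0,0],255],
    [[0,0,0],[0,0,0],255]
  ]
}}

```text
time: 22.0
tool_pos: [0.3876, -0.3286, 0.192]
orientation: [1.356, -2.813, -0.018]
wrist_force: [-0.0, 0.0, -0.5]
gripper_width: 0.0005
```

```bash
python3 -c "
from h import *
st()
s=snap('side','s13.png')
a=cv2.resize(s['image'][140:290,140:340,::-1],None,fx=3.9,fy=3.9,interpolation=cv2.INTER_CUBIC); cv2.imwrite('pics/s13c.png',a)
s=snap('top','t13.png')
cv2.imwrite('pics/t13c.png',cv2.resize(s['image'][80:230,180:380,::-1],None,fx=4,fy=4,interpolation=cv2.INTER_CUBIC))"
```

```text
t 22.0 p [ 387.6 -328.6  192. ] F [-0.   0.  -0.5] w 0.0005 xaxis yaw -128.5 yaxis yaw 141.5 tilt [-0.0218  0.0021]
```

View pics/t13c.png

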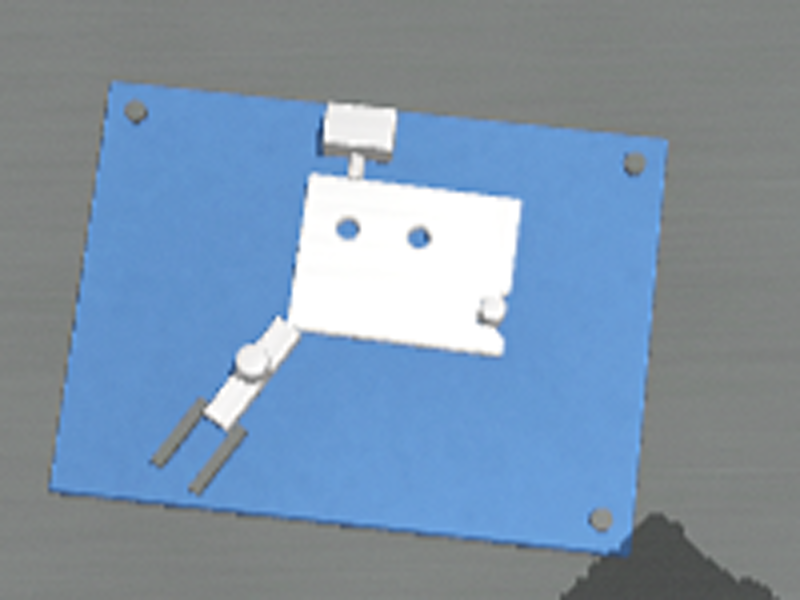

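View pics/s13c.png

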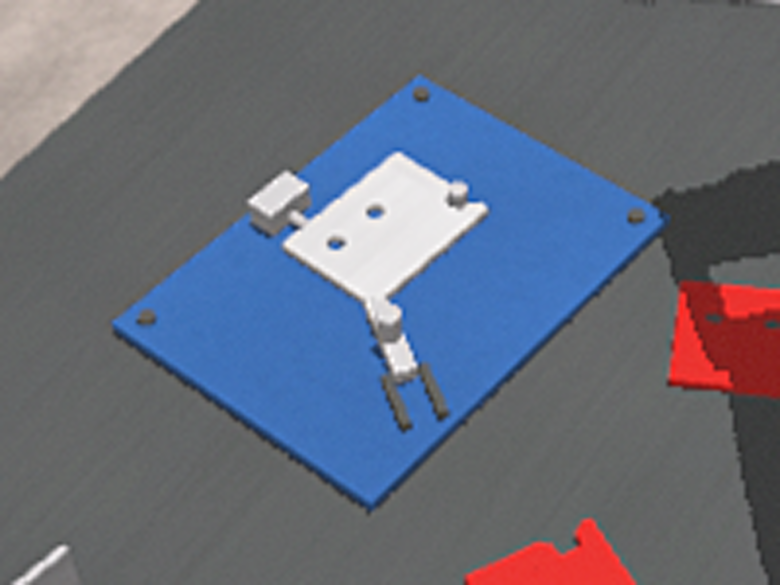

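```bash
python3 -c "
from h import *
s=load('t13.png')
c=np.array([[293,328],[503,355],[521,200],[310,175]])/4+[180,80]
w=ray(s,c,.02)*1000; print(w.round(1)); u=w[2]-w[1]; u/=np.linalg.norm(u); v=w[0]-w[1]; L=np.linalg.norm(v); v/=L
cen=w.mean(0); o=cen-25*u-58*v; peg=ray(s,np.array([491,306])/4+[180,80],.034)[0]*1000
print('yaw',np.degrees(np.arctan2(u[1],u[0])),L,'origin',o,'peg',peg,'diff in plate',(peg-o)@u,(peg-o)@v)
e=o+75*u+95*v-O; print('edge fix',R2(-YAW)@e)
n=ray(s,np.array([288,323])/4+[180,80],.025)[0]*1000; print('nose',n)
a=load('top0.png')['image'].astype(int);d=np.abs(a-s['image']).sum(2)>90
for nm,b in dict(tin=(75,180,135,230),angle=(70,130,140,180),wrench=(420,135,475,220)).items(): print(nm,d[b[1]:b[3],b[0]:b[2]].sum())
"
```

```text
[[ 593.8    7.6]
 [ 574.3 -122.2]
 [ 674.4 -136.2]
 [ 693.5   -3.7]]
yaw -7.977766034828318 131.2437016173306 origin [ 600.61697901 -117.48186022] peg [ 601.65516003 -114.59971739] diff in plate 0.6281243268724769 3.0045044961400484
edge fix [53.01766078 30.63577123]
nose [595.66712449  10.41847852]
tin 0
angle 0
wrench 1475
```

```bash
python3 -c "
from h import *
st(); print(robot.finish_job())"
```

```text
t 22.1 p [ 388.  -326.4  192.1] F [-0.3  0.5  0. ] w 0.0007 xaxis yaw -128.3 yaxis yaw 141.6 tilt [-0.0217  0.0028]
the job is handed in; nothing more can be done
None
```

I located the plate and handed the job in at 22 s of the 67 s allowed; no verdict came back.

**What I did:**
- I slid the plate lengthwise until its slot stalled on the peg at 6–7 N.
- I turned it about the peg by its near left corner onto the stop screw, and held about 12.7 N there for just over a second.
- I then pushed the toe by its knob up against the corner, held about 13.7 N for just over a second, and withdrew straight back.

**Last checks:**
- **Pictures:** the final top and side views show the peg in the slot, the far edge on the screw tip, the toe's nose on the corner, and the robot clear.
- **Position:** the plate's yaw measured about -8° against the fixture's -7.4°. `plate_edge` came out at about x = 53 mm in the fixture frame, within the 43.5–56.5 mm allowed.
- **Doubtful reading:** the plate origin measured about 3 mm from the peg, on the side the slot floor makes impossible, and the plate came out 131 mm long instead of 134 mm. I put both down to my rough corner picking.
- **Forces:** I could not measure the plate's force on the screw after letting go; I only saw that the edge still touches it.
- **Other things on the bench:** the picture comparison showed no change around the tin and the angle iron. The wrench's area did change, which I took to be the arm or its shadow and did not check further. The arm's path stayed high on that side.

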